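# Make up the union nut on a bench vacuum manifold

### The job

The hose tail on the bench vacuum manifold is in place but its union nut is still loose: run the nut down clockwise (seen from above) with the bare gripper until it is finger-tight, then take the larger of the two spanners from the rack and tighten the nut with it by one more flat, a sixth of a turn. The spanners stand on edge in the rack, so the large one has to be laid down on the worktop and taken again across its handle before it will go on the nut. Finish with the large spanner lying flat on the worktop, clear of the manifold, and leave the small spanner and everything else where it stands.

Things in the scene. Friction and masses are not known exactly. Their poses are not given: they have to be found in the camera images.
- manifold: fixed manifold: aluminium bar 50 x 260 mm on two feet 92 mm deep, top 60 mm above the worktop; a gauge stands out 25 mm from its -x face at y = +47; plugs make it reach y = -142 and +142; a valve (below 66 mm height) stands out 68 mm from its +x face at y = -47. Origin: centre of its underside; y along the bar. Outlets on top at y = -95, 0, +95 mm; the hose tail is on either end one
- hose_outlet: the outlet in use, fixed on the bar's top (origin on the bar's top face, 60 mm above the worktop, on the outlet's vertical axis; z up). A round hose tail, 29 mm across at most, stands up through the nut to 72 mm above this origin. The flange under the nut is 42 mm across and 6 mm high
- union_nut: the loose captive union nut round the hose tail: plain steel hexagon, 36 mm across flats, 42 mm across corners, 26 mm high. Origin: its centre, on the vertical axis, 85 mm above the worktop when backed off and 83 mm when home; z up, x square to a flat (so flats face 0, 60, 120 ... degrees from x, corners lie at 30, 90 ... degrees)
- nut_rundown (a joint): turn of the nut on its thread, rad, growing clockwise seen from above: starts between 1.1 and 1.8, turns easily (0.3 N m), sinking 0.95 mm per rad, and is finger-tight at 2.6, where it stops
- nut_tighten (a joint): turn of the nut beyond finger-tight, rad, clockwise: 0 until nut_rundown has reached its stop, then stiff (1.1 N m); one flat is 1.05
- blank_a: outlet closed with a fixed hexagonal blanking cap, 36 mm across flats, 42 mm across corners, reaching 45 mm above its origin (origin on the bar's top face, on the outlet's axis). Not to be turned
- blank_b: second outlet closed with the same blanking cap
- spanner_rack: fixed rack, base 74 x 100 mm, two upright notched plates 5 mm thick at y = -35 and +35, 67 mm high; notches 15.5 mm wide at x = -22 and +22 mm, floors 40 mm above the worktop; spanners stand in them on edge, handle centre line 52 mm above the worktop, jaw centre at y = -80. Origin: centre of its underside; y along the spanners (jaw to tail)
- spanner_large: large flat steel open-ended spanner, 196 x 70 x 12 mm. Origin: centre of its jaw, mid thickness; y along the handle to the tail, x through the thickness, z across the width (up in the rack). Jaw 37.5 mm wide, mouth at y = -21, bottom at +25, head to y = +42, then handle 24 mm wide to y = +175; centre of mass y = +72; both faces alike. On the nut the handle points along a corner
- spanner_small: the small spanner, same shape, 165 mm long, jaw 27 mm wide (too small for the nut), head 51 mm wide, tail end at y = +150; origin and axes as for the large one; stands in the rack's other notch. To be left there
- amber_bottle: amber reagent bottle with a black cap, 62 mm across, 110 mm high; origin: centre of its underside
- small_bottle: smaller amber bottle, 45 mm across, 90 mm high; origin: centre of its underside
- beaker: glass beaker, 66 mm across, 85 mm high; origin: centre of its underside
- oil_bottle_1: little amber bottle with a pale cap, 32 mm across, 62 mm high; origin: centre of its underside
- slides: banded stack of microscope slides lying flat, 27 x 76 x 12 mm (long along its y); origin: centre of its underside
- dish: culture dish, 90 mm across, 17 mm high; origin: centre of its underside

How it is judged:
By the outcome, as a careful person would: the job done as asked, in the order asked, and still so for the second after the job is handed in, with the robot touching nothing.
It also fails if it takes over 72 s, if anything falls off the work surface, if the arm or the gripper's body presses on something with over 40 N, if the wrist force passes 120 N, or if a joint passes its speed limit or range.

### The arm

A 6-joint arm with a two-finger parallel gripper is mounted at the origin on a cart in front of the work surface, level with it; the furniture and walls round the work are solid. World frame = base frame: x ahead of the robot, y to its left, z up, the work surface at z = 0. Lengths are in m, angles in rad, forces in N, time in s.
With the tool pointing down it reaches from about 0.275 to 0.85 m from the base axis. Payload 19 kg.
Tool frame: the origin (TCP) lies where the fingers leave the gripper's body, on its centre line; the fingertips stand 73 mm ahead of it and the grasp point (between the pads) lies 54 mm ahead of it; z points along the fingers, y is the direction in which the jaws open and shut (so a half turn about z gives the same grasp; the last joint's range is limited). The gripper opens to 85 mm and grips with 20 to 120 N. Pads are 22 mm wide; open, the fingers measure 114 mm over their backs; the gripper's body (76 mm by 85 mm) begins 54 mm behind the grasp point. The pads swing forward as they close: fully open they stand 13 mm farther back than shut.
Start: joints at [0.996, 0.15, 1.437, -0, 1.554, -0.134], TCP at [0.245, 0.52, 0.304] pointing down, gripper open.
Joint ranges: [-2.8, 2.8], [-0.68, 2.1], [0.12, 2.68], [-1.39, 4.53], [0.16, 2.79], [-2.81, 2.81]. Speed limits (rad/s): [1.89, 1.89, 2.22, 3.01, 3.01, 3.01].

### API

Orientations are given as [roll, pitch, yaw] about the fixed x, y, z axes, in that order (R = Rz(yaw) Ry(pitch) Rx(roll)).
In Python, from plant import robot gives the robot as it stands.
- The arm moves only by the tool servo_tool, never from a script. Its argument "steps" is a list of rows, each a list of 3 entries, a list of its own where there are three numbers: the opening, from 0 (shut) to 1 (fully open), then the shift along the tool's x, y, z in m, then the turn about the tool's z in rad. In form: [[fingers, [x, y, z], yaw], ...]. A call has 1 to 8 rows; each row is the pose to reach, as a shift and turn from the pose commanded when the call began, along the tool's axes at that moment; what a row does not reach only later rows make up. A row lasts 1/10 s, in which the tool goes at most 50 mm and 8.59 degrees, less where a joint would pass 70% of its speed; a pose out of reach is approached as far as the arm can. A call with a gripper value outside its range is refused whole. The fingers move at their own pace and stop on an object; "newtons" is the grip in N (left out, the last holds). Time passes only in rows, so rows that repeat a pose let the fingers close. It gives the time, the measured TCP pose, the force and the opening at its end, in the units of the state.
- robot.get_obs(): the state, without advancing time (a new reading comes with each control period).
- robot.grab_frame(name): name is "scene" or "top"; returns the picture (400x640x3 uint8, blue, green, red); there is no depth.
- robot.camera_info(name): a dict with "intrinsics" (3x3 intrinsics, pixels), "position" and "rotation" of the camera in the world. Camera axes: x right, y up, looking along -z (the intrinsics and any distortion apply to the point x, -y, -z); pixel columns grow to the right and rows downward; lengths in m; the calibration is good to about 2 mm. A picture is of the moment at which its call begins. camera_info takes no time and is no camera call.
- robot.job_done(): hands the job in, once; it reports no verdict.
The state is a dict: "clock": time; "joint_positions": joint angles; "qd": joint speeds; "effort": joint torques, N m; "position": TCP position; "tool_rot": TCP orientation; "ft_force": force on the tool from outside, world axes, zero at the start; "wrist_torque": the same for the moment, N m; "grip_width": opening from 0.0 (shut) to 1.0 (fully open).
Only numpy, scipy, OpenCV 4.12 (cv2) and the standard library are available. Lean on these libraries where they do the work, as an engineer would, in place of code of your own. Each camera call takes 0.05 s, during which the arm holds its last target. There are 200 camera calls.

## Working session

There is one attempt and no reset: what is moved stays moved. The work goes in short steps, Python scripts to look and compute and a tool call to move; the robot and the scene stay as the last step left them, time stands still between calls to the robot, and variables do not carry over. Pictures are saved under pics/ and viewed, about 8 in all and at most 12, crops included, and the job is handed in when it is done.

Besides the shell and the picture viewer there is one more tool, called after ">>>" as name(argument=value, ...), one argument or row to a line, values as JSON. servo_tool: Moves the arm, as the interface text tells. Its arguments: {"type":"object","properties":{"steps":{"type":"array","items":{"type":"array"}},"newtons":{"type":"number"}},"required":["steps"]}

```bash
mkdir -p pics; ls; python3 - <<'E'
from plant import robot
import cv2
for n in("scene","top"):
    cv2.imwrite(f"pics/{n}0.png",robot.grab_frame(n)); c=robot.camera_info(n); print(n,c)
print(robot.get_obs())
E
```

```text
pics
scene {'intrinsics': array([[444.3943524 ,   0.        , 324.91304688],
       [  0.        , 444.3943524 , 201.50059641],
       [  0.        ,   0.        ,   1.        ]]), 'position': array([0.09198782, 0.96401001, 0.90950302]), 'rotation': array([ 0.91009655,  0.02032391, -2.70384894])}
top {'intrinsics': array([[384.56489504,   0.        , 318.14321819],
       [  0.        , 384.56489504, 194.84702221],
       [  0.        ,   0.        ,   1.        ]]), 'position': array([0.36751882, 0.0033686 , 1.47728307]), 'rotation': array([ 0.13864866, -0.00565847, -1.58693057])}
{'clock': 0.1, 'joint_positions': array([ 9.96002485e-01,  1.50945284e-01,  1.43795287e+00,  5.28435192e-06,
        1.55381696e+00, -1.34033359e-01]), 'qd': array([-0.00052021, -0.00091344, -0.00108745,  0.00014292, -0.00173497,
       -0.00038253]), 'effort': array([ 3.88379849e-03, -7.14386344e+01, -5.71794713e+01, -3.65546680e-05,
        7.09606727e-03,  3.55170118e-05]), 'position': array([0.24526573, 0.51990768, 0.30333752]), 'tool_rot': array([-3.14048096e+00, -1.55233560e-04,  2.70083199e+00]), 'ft_force': array([0.28867029, 0.30791904, 0.16719569]), 'wrist_torque': array([-0.03851589, -0.01792367, -0.00653314]), 'grip_width': 0.9938119724425668}
```

View pics/scene0.png

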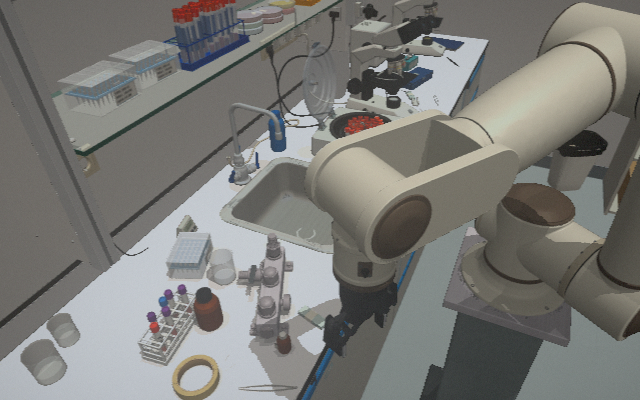

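View pics/top0.png

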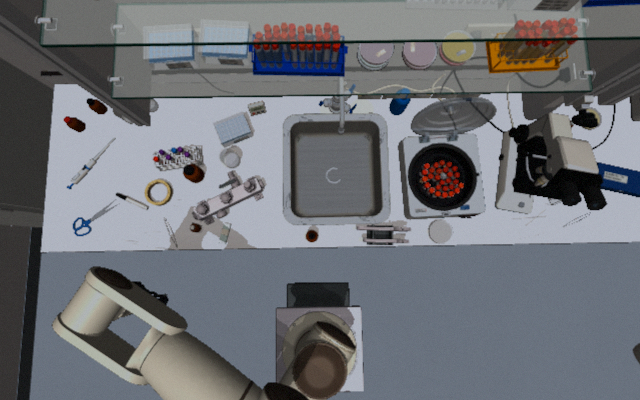

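The top view shows the manifold at about (228,197) and the rack at about (383,233), with the hose tail not yet identified. Next I'll enlarge both.

```bash
cat > h.py <<'E'
import numpy as np, cv2
from scipy.spatial.transform import Rotation as R
from plant import robot
def cam(n):
    c=robot.camera_info(n); return c["intrinsics"],np.array(c["position"]),R.from_euler("xyz",c["rotation"]).as_matrix()
def px2w(n,u,v,z):
    K,p,M=cam(n); d=M@np.array([(u-K[0,2])/K[0,0],-(v-K[1,2])/K[1,1],-1]); return p+d*(z-p[2])/d[2]
def w2px(n,P):
    K,p,M=cam(n); q=M.T@(np.array(P)-p); return np.array([K[0,2]+K[0,0]*q[0]/-q[2],K[1,2]-K[1,1]*q[1]/-q[2]])
def crop(img,u,v,w,h,s,grid=10):
    c=cv2.resize(img[v:v+h,u:u+w],None,fx=s,fy=s,interpolation=cv2.INTER_CUBIC)
    for i in range(0,w,grid):
        cv2.line(c,(i*s,0),(i*s,6),(0,0,255),1); cv2.putText(c,str(u+i),(i*s,16),0,.35,(0,0,255),1)
    for j in range(0,h,grid):
        cv2.line(c,(0,j*s),(6,j*s),(0,0,255),1); cv2.putText(c,str(v+j),(8,j*s+4),0,.35,(0,0,255),1)
    return c
E
python3 - <<'E'
from h import *
t=cv2.imread("pics/top0.png"); s=cv2.imread("pics/scene0.png")
a=crop(t,180,155,100,75,8); 
b=crop(t,350,205,110,50,7)
cv2.imwrite("pics/c1.png",a)
c=crop(s,220,225,110,140,5)
b=cv2.resize(b,(770,350)); 
cv2.imwrite("pics/c2.png",b)
cv2.imwrite("pics/c3.png",crop(s,225,225,110,140,4))
print(px2w("top",228,197,.1),px2w("top",383,233,.05))
E
```

```text
[0.55671064 0.31785204 0.1       ] [ 0.42034546 -0.24555262  0.05      ]
```

View pics/c1.png

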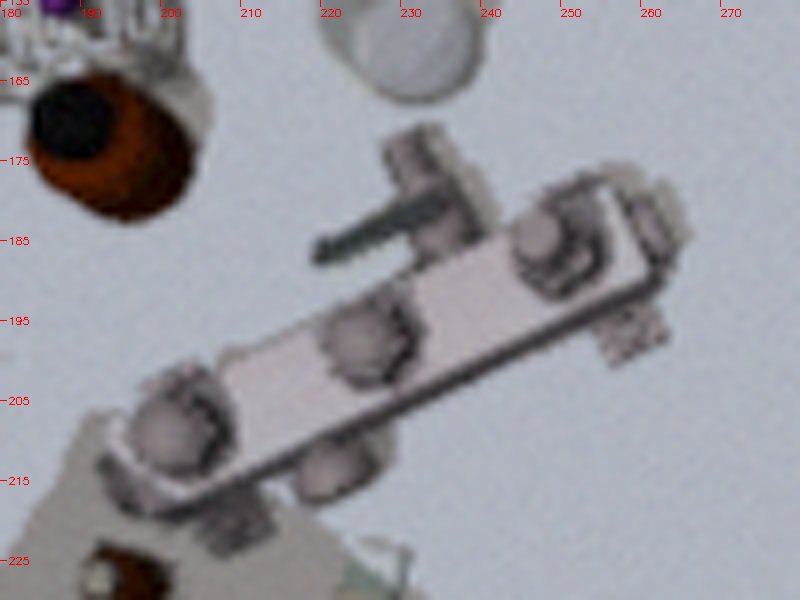

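View pics/c2.png

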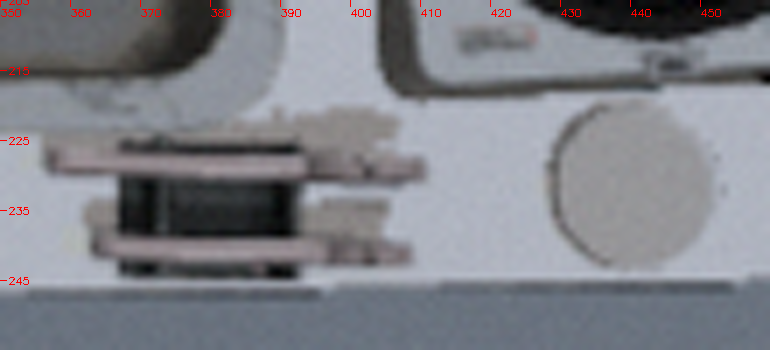

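View pics/c3.png

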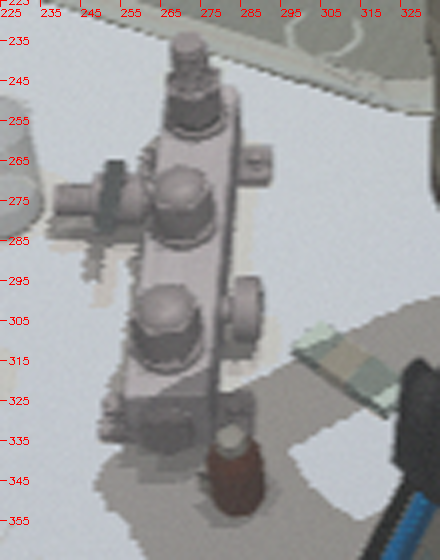

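The scene and crops show:
- The hose outlet is the right-hand one in the top view, with its tail top at top (246,184) and scene (271.5,235). That is the -y end, next to the valve.
- The cap tops are at top (224.5,197) and (201,208).
- The large spanner is the farther one, running from (356.5,227.5) at the tail to (411,229.5) at the jaw end.

```bash
python3 - <<'E'
from h import *
from scipy.optimize import least_squares
obs=[("top",-95,.132,246,184),("top",0,.105,224.5,197),("top",95,.105,201,208),("scene",-95,.132,271.5,235),("scene",0,.105,270.5,269),("scene",95,.105,267,300)]
def f(p):
    r=[]
    for n,y,z,u,v in obs:
        P=[p[0]-np.sin(p[2])*y/1e3,p[1]+np.cos(p[2])*y/1e3,z]; r+=list(w2px(n,P)-[u,v])
    return r
s=least_squares(f,[.55,.31,-.4]); print(s.x,np.round(s.fun,1))
p=s.x
print("hose",p[0]+np.sin(p[2])*.095,p[1]-np.cos(p[2])*.095)
for nm,u,v,z in [("tail",356.5,227.5,.06),("head",411,229.5,.08),("smt",363,239,.06),("smh",409,241,.07),("base l",366.5,235,.03),("base r",393,235,.03),("slides",227,231,.01),("oil",196,225,.06),("btl",312,230,.09),("edge",300,247,0),("sinkL",283,190,0),("sinkF",330,224,0),("dish",440,231,.01),("slide r",235,240,.01)]: print(nm,px2w("top",u,v,z).round(3))
E
```

```text
[0.55574919 0.33267184 0.4597969 ] [ 0.  -0.  -0.9  0.1 -1.5  1.2  0.3 -0.4 -0.4 -0.6 -0.  -1.5]
hose 0.5979069701537919 0.24753828914482284
tail [ 0.442 -0.147  0.06 ]
head [ 0.43  -0.342  0.08 ]
smt [ 0.399 -0.17   0.06 ]
smh [ 0.389 -0.336  0.07 ]
base l [ 0.415 -0.187  0.03 ]
base r [ 0.413 -0.286  0.03 ]
slides [0.439 0.34  0.01 ]
oil [0.46  0.443 0.06 ]
btl [0.434 0.017 0.09 ]
edge [0.374 0.064 0.   ]
sinkL [0.595 0.128 0.   ]
sinkF [ 0.46  -0.052  0.   ]
dish [ 0.426 -0.47   0.01 ]
slide r [0.404 0.309 0.01 ]
```

>>> servo_tool(
  steps=[
    [1,[-0.05,-0.011,0.008],-0.05],
    [1,[-0.1,-0.022,0.016],-0.15],
    [1,[-0.145,-0.033,0.025],-0.25],
    [1,[-0.19,-0.043,0.033],-0.35],
    [1,[-0.24,-0.053,0.042],-0.44],
    [1,[-0.29,-0.064,0.05],-0.44],
    [1,[-0.34,-0.075,0.058],-0.44],
    [1,[-0.385,-0.085,0.066],-0.44],
  ],
)

```text
clock: 0.9
position: [0.5569, 0.2786, 0.2377]
tool_rot: [-3.141, -0.0, 3.141]
ft_force: [0.0, 0.8, 0.2]
grip_width: 0.999
```

```bash
cat >> h.py <<'E'
def to(x,y,z,yaw=None):
    "world target -> shift in tool axes, turn"
    o=robot.get_obs(); M=R.from_euler("xyz",o["tool_rot"]); s=M.inv().apply(np.array([x,y,z])-o["position"])
    w=o["tool_rot"][2]; d=0 if yaw is None else (w-yaw+np.pi)%(2*np.pi)-np.pi
    print("t",round(o["clock"],2),"pos",o["position"].round(4),"yaw",round(w,3),"q",o["joint_positions"].round(2),"F",o["ft_force"].round(1),"T",o["wrist_torque"].round(2),"g",round(o["grip_width"],3)); print(" shift",s.round(4),"turn",round(d,3))
E
python3 -c "
from h import *
to(.598,.2475,.23,3.1416)
cv2.imwrite('pics/s1.png',crop(robot.grab_frame('scene'),225,180,110,140,4))"
```

```text
t 0.9 pos [0.5569 0.2786 0.2377] yaw 3.141 q [ 0.34  0.28  1.42  0.    1.45 -1.23] F [0.  0.8 0.2] T [ 0.05 -0.02  0.  ] g 0.999
 shift [-0.0412 -0.0311  0.0077] turn -0.001
```

>>> servo_tool(
  steps=[
    [1,[-0.041,-0.031,0.008],0],
    [1,[-0.041,-0.031,0.008],0],
    [1,[-0.041,-0.031,0.03],0],
    [1,[-0.041,-0.031,0.03],0],
  ],
)

```text
clock: 1.35
position: [0.5957, 0.2488, 0.2054]
tool_rot: [-3.14, -0.004, 3.14]
ft_force: [-1.3, -0.5, -1.5]
grip_width: 1.003
```

```bash
python3 -c "
from h import *
to(.598,.2475,.146,3.1416)
s=crop(robot.grab_frame('scene'),220,180,110,110,5); t=crop(robot.grab_frame('top'),215,150,50,60,5)
s=s[:550];t=cv2.resize(t,(250,300))
o=np.zeros((550,800,3),np.uint8); o[:,:550]=s; o[:300,550:]=t
cv2.imwrite('pics/s2.png',o)"
```

```text
t 1.35 pos [0.5957 0.2488 0.2054] yaw 3.14 q [ 0.28  0.35  1.4  -0.    1.4  -1.29] F [-1.3 -0.5 -1.5] T [ 0.   -0.01 -0.03] g 1.003
 shift [-0.0026 -0.0012  0.0594] turn -0.001
```

View pics/s2.png

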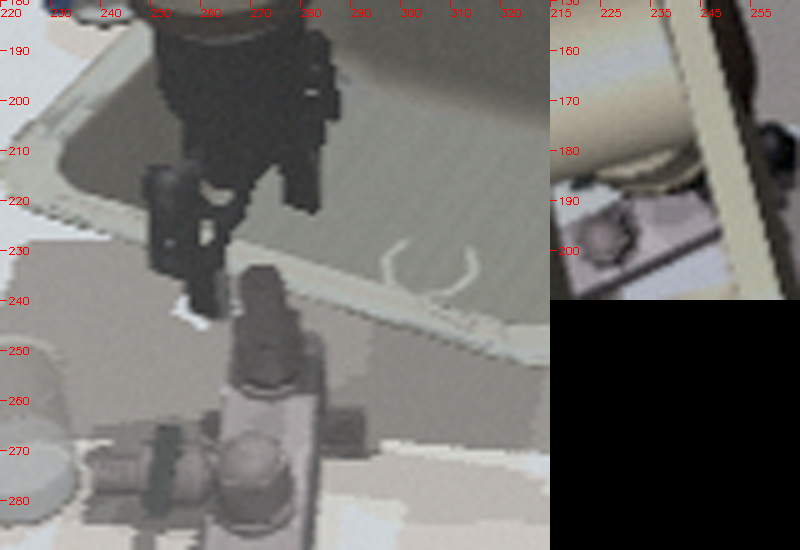

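The fingers straddle the hose tail: their midpoint is about (272,232) against the tail top at (272,234). I'll go down and close.

>>> servo_tool(
  steps=[
    [1,[-0.0026,-0.001,0.02],0],
    [1,[-0.0026,-0.001,0.04],0],
    [1,[-0.0026,-0.001,0.059],0],
    [1,[-0.0026,-0.001,0.059],0],
    [0.65,[-0.0026,-0.001,0.059],0],
    [0.55,[-0.0026,-0.001,0.059],0],
    [0.55,[-0.0026,-0.001,0.059],0],
    [0.55,[-0.0026,-0.001,0.059],0],
  ],
  newtons=30,
)

```text
clock: 2.25
position: [0.5993, 0.2483, 0.1501]
tool_rot: [3.141, 0.001, 3.141]
ft_force: [0.3, -0.7, -1.0]
grip_width: 0.549
```

>>> servo_tool(
  steps=[
    [0.3,[0,0,0],0],
    [0.3,[0,0,0],0],
    [0.3,[0,0,0],0],
    [0.3,[0,0,0],0],
    [0.3,[0,0,0],0],
  ],
)

```text
clock: 2.75
position: [0.5993, 0.2477, 0.1499]
tool_rot: [-3.141, 0.0, 3.141]
ft_force: [-2.6, -5.0, 5.9]
grip_width: 0.425
```

```bash
python3 -c "
from h import *
to(.598,.2475,.146,3.1416)"
```

```text
t 2.75 pos [0.5993 0.2477 0.1499] yaw 3.141 q [ 0.27  0.39  1.45 -0.    1.3  -1.3 ] F [-2.6 -5.   5.9] T [-0.88  0.43  0.26] g 0.425
 shift [ 0.0013 -0.0002  0.0039] turn -0.001
```

Opening 0.425 corresponds to 36 mm, so the jaws are on the flats. I'll run the nut down.

>>> servo_tool(
  steps=[
    [0.3,[0,0,0],0.1],
    [0.3,[0,0,0],0.2],
    [0.3,[0,0,0],0.3],
    [0.3,[0,0,0],0.4],
    [0.3,[0,0,0],0.5],
    [0.3,[0,0,0.001],0.6],
    [0.3,[0,0,0.001],0.7],
    [0.3,[0,0,0.001],0.7],
  ],
  newtons=50,
)

```text
clock: 3.55
position: [0.5991, 0.2469, 0.1491]
tool_rot: [-3.14, 0.001, 2.436]
ft_force: [-6.9, -13.7, 12.4]
grip_width: 0.418
```

```bash
python3 -c "
from h import *
to(.598,.2475,.146,3.1416)"
```

```text
t 3.55 pos [0.5991 0.2469 0.1491] yaw 2.436 q [ 0.27  0.39  1.45 -0.    1.3  -0.59] F [ -6.9 -13.7  12.4] T [-2.21  1.26  0.05] g 0.418
 shift [ 0.0012 -0.0002  0.0031] turn -0.705
```

>>> servo_tool(
  steps=[
    [0.3,[0,-0.0012,0],0.04],
    [0.3,[0,-0.0015,0],0.08],
    [0.3,[0,-0.0015,0],0.12],
    [0.3,[0,-0.0015,0],0.15],
  ],
)

```text
clock: 3.95
position: [0.5986, 0.2464, 0.1492]
tool_rot: [3.141, 0.002, 2.289]
ft_force: [-0.6, -6.4, 8.4]
grip_width: 0.421
```

```bash
python3 -c "
from h import *
to(.598,.2475,.146,3.1416)"
```

```text
t 3.95 pos [0.5986 0.2464 0.1492] yaw 2.289 q [ 0.27  0.39  1.46 -0.    1.29 -0.45] F [-0.6 -6.4  8.4] T [-1.06  0.12  0.34] g 0.421
 shift [0.0012 0.0003 0.0032] turn -0.853
```

>>> servo_tool(
  steps=[
    [0.3,[0,-0.0005,0],0.04],
    [0.3,[0,-0.0005,0],0.08],
    [0.3,[0,-0.0005,0],0.12],
    [0.3,[0,-0.0005,0],0.15],
  ],
)

```text
clock: 4.35
position: [0.5984, 0.2462, 0.1492]
tool_rot: [3.14, 0.002, 2.139]
ft_force: [1.8, -5.3, 7.1]
grip_width: 0.413
```

```bash
python3 -c "
from h import *
to(.598,.2475,.146,3.1416)"
```

```text
t 4.35 pos [0.5984 0.2462 0.1492] yaw 2.139 q [ 0.27  0.39  1.46 -0.    1.29 -0.3 ] F [ 1.8 -5.3  7.1] T [-0.79 -0.17  0.3 ] g 0.413
 shift [0.0013 0.0004 0.0032] turn -1.002
```

>>> servo_tool(
  steps=[
    [0.3,[0,-0.0005,0],0.04],
    [0.3,[0,-0.0005,0],0.08],
    [0.3,[0,-0.0005,0],0.12],
  ],
)

```text
clock: 4.65
position: [0.5981, 0.2461, 0.1491]
tool_rot: [3.14, 0.001, 2.019]
ft_force: [3.2, -3.3, 5.8]
grip_width: 0.415
```

```bash
python3 -c "
from h import *
to(.598,.2475,.146,3.1416)"
```

```text
t 4.65 pos [0.5981 0.2461 0.1491] yaw 2.019 q [ 0.27  0.39  1.46 -0.    1.29 -0.18] F [ 3.2 -3.3  5.8] T [-0.56 -0.54  0.26] g 0.415
 shift [0.0013 0.0005 0.0031] turn -1.123
```

>>> servo_tool(
  steps=[
    [0.3,[0,0,0],0.04],
    [0.3,[0,0,0],0.08],
    [0.3,[0,0,0],0.12],
  ],
)

```text
clock: 4.95
position: [0.5979, 0.246, 0.149]
tool_rot: [3.14, 0.001, 1.899]
ft_force: [1.8, -4.6, 5.1]
grip_width: 0.409
```

```bash
python3 -c "
from h import *
to(.598,.2475,.146,3.1416)"
```

```text
t 4.95 pos [0.5979 0.246  0.149 ] yaw 1.899 q [ 0.27  0.39  1.46 -0.    1.29 -0.06] F [ 1.8 -4.6  5.1] T [-0.62 -0.44  0.59] g 0.409
 shift [0.0014 0.0005 0.003 ] turn -1.242
```

>>> servo_tool(
  steps=[
    [0.3,[0,0,0],0.015],
    [0.3,[0,0,0],0.03],
  ],
)

```text
clock: 5.15
position: [0.5979, 0.246, 0.149]
tool_rot: [3.14, 0.001, 1.871]
ft_force: [3.2, -5.0, 4.4]
grip_width: 0.41
```

```bash
python3 -c "
from h import *
to(.598,.2475,.146,3.1416)"
```

```text
t 5.15 pos [0.5979 0.246  0.149 ] yaw 1.871 q [ 0.27  0.39  1.46 -0.    1.29 -0.03] F [ 3.2 -5.   4.4] T [-0.83 -0.42  1.16] g 0.41
 shift [0.0014 0.0005 0.003 ] turn -1.271
```

The torque rose from 0.3 to 1.16 N m between yaw 1.90 and 1.87, so the nut is finger-tight with its flats square to tool y at yaw ≈1.88. Now I'll release it and go up.

>>> servo_tool(
  steps=[
    [0.8,[0,0,0],0],
    [0.8,[0,0,0],0],
    [0.8,[0,0,0],0],
    [0.8,[0,0,-0.05],0],
    [0.5,[0,0,-0.1],0],
    [0.4,[0,0,-0.13],0],
    [0.36,[0,0,-0.13],0],
  ],
)

```text
clock: 5.85
position: [0.5982, 0.2468, 0.2834]
tool_rot: [3.135, 0.0, 1.871]
ft_force: [-0.1, 0.3, -0.2]
grip_width: 0.358
```

```bash
python3 -c "
from h import *
to(.437,-.237,.25,-1.63)"
```

```text
t 5.85 pos [0.5982 0.2468 0.2834] yaw 1.871 q [ 0.27  0.3   1.29  0.    1.54 -0.03] F [-0.1  0.3 -0.2] T [ 0.01 -0.08 -0.02] g 0.358
 shift [-0.4144 -0.2973  0.0313] turn -2.782
```

>>> servo_tool(
  steps=[
    [0.36,[-0.017,-0.012,0.001],0.146],
    [0.36,[-0.035,-0.025,0.002],0.292],
    [0.36,[-0.052,-0.037,0.003],0.438],
    [0.36,[-0.069,-0.05,0.005],0.584],
    [0.36,[-0.086,-0.062,0.006],0.73],
    [0.36,[-0.104,-0.074,0.007],0.876],
    [0.36,[-0.121,-0.087,0.009],1.022],
    [0.36,[-0.138,-0.099,0.01],1.168],
  ],
)

```text
clock: 6.65
position: [0.5429, 0.0846, 0.2672]
tool_rot: [-3.141, 0.001, 0.697]
ft_force: [0.1, 0.3, -0.4]
grip_width: 0.362
```

>>> servo_tool(
  steps=[
    [0.36,[-0.018,0.011,0.001],0.146],
    [0.36,[-0.036,0.022,0.002],0.292],
    [0.36,[-0.054,0.033,0.003],0.438],
    [0.36,[-0.072,0.044,0.005],0.584],
    [0.36,[-0.091,0.055,0.006],0.73],
    [0.36,[-0.109,0.066,0.007],0.876],
    [0.36,[-0.127,0.077,0.009],1.022],
    [0.36,[-0.145,0.089,0.01],1.168],
  ],
)

```text
clock: 7.45
position: [0.4898, -0.0769, 0.2573]
tool_rot: [3.141, 0.001, -0.471]
ft_force: [0.1, -1.0, -0.4]
grip_width: 0.364
```

>>> servo_tool(
  steps=[
    [0.36,[0.003,0.021,0.001],0.146],
    [0.36,[0.006,0.042,0.002],0.292],
    [0.36,[0.009,0.063,0.003],0.438],
    [0.36,[0.012,0.084,0.005],0.584],
    [0.36,[0.015,0.105,0.006],0.73],
    [0.36,[0.018,0.126,0.007],0.876],
    [0.36,[0.021,0.147,0.009],1.022],
    [0.36,[0.025,0.168,0.01],1.165],
  ],
)

```text
clock: 8.25
position: [0.4368, -0.2382, 0.2473]
tool_rot: [3.141, 0.001, -1.636]
ft_force: [1.1, -0.5, 0.2]
grip_width: 0.359
```

```bash
python3 -c "
from h import *
to(.437,-.237,.18,-1.63)"
```

```text
t 8.25 pos [ 0.4368 -0.2382  0.2473] yaw -1.636 q [-0.65  0.02  1.7   0.    1.43  2.55] F [ 1.1 -0.5  0.2] T [-0.    0.02  0.02] g 0.359
 shift [-0.0011 -0.0001  0.0673] turn -0.006
```

>>> servo_tool(
  steps=[
    [0.36,[0,0,0.04],0],
    [0.36,[0,0,0.075],0],
    [0.36,[0,0,0.075],0],
  ],
)

```text
clock: 8.55
position: [0.4357, -0.2365, 0.1688]
tool_rot: [3.135, 0.004, -1.63]
ft_force: [-0.3, 1.1, 0.1]
grip_width: 0.358
```

```bash
python3 -c "
from h import *
to(.437,-.237,.112,-1.63)
for y in (-.147,-.34): print(w2px('scene',[.437,y,.064]),w2px('top',[.437,y,.064]))
p=w2px('scene',[.437,-.237,.09]).astype(int)
f=robot.grab_frame('scene'); cv2.imwrite('pics/s3full.png',f); print(p)
s=crop(f,p[0]-50,p[1]-50,100,90,6); t=crop(robot.grab_frame('top'),350,205,65,50,4)
o=np.zeros((540,800,3),np.uint8); o[:,:600]=s; o[:150,600:795]=cv2.resize(t,(195,150))
cv2.imwrite('pics/s3.png',o)"
```

```text
t 8.55 pos [ 0.4357 -0.2365  0.1688] yaw -1.63 q [-0.65  0.08  1.8   0.    1.27  2.55] F [-0.3  1.1  0.1] T [-0.01  0.03  0.02] g 0.358
 shift [ 0.0007 -0.0017  0.0568] turn -0.0
[379.61482563 188.30698028] [356.64920849 228.71778202]
[398.0675334  158.60498232] [409.16539248 227.88269587]
[389 167]
```

View pics/s3.png

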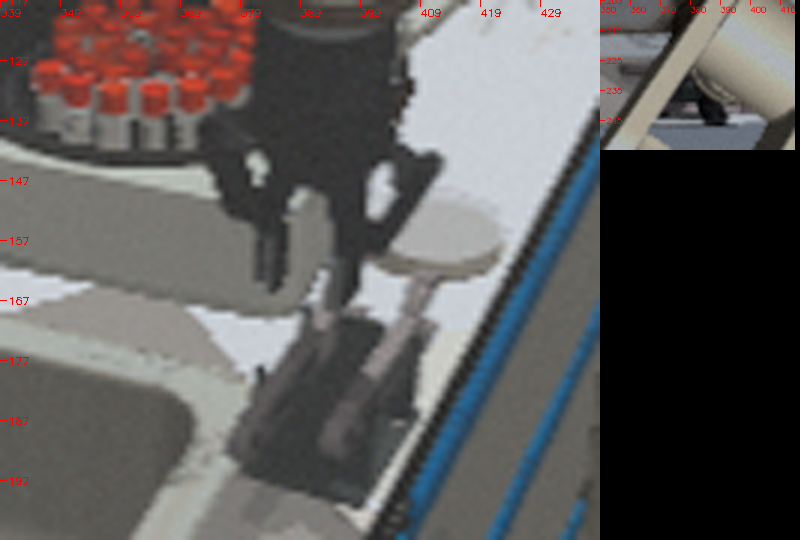

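The picture shows the fingertips at scene (384,165) and (396,168), straddling the farther, large spanner, whose edge runs (380,190)–(393,168). I'll descend between the plates.

>>> servo_tool(
  steps=[
    [0.36,[0,-0.001,0.02],0],
    [0.36,[0,-0.001,0.035],0],
    [0.36,[0,-0.001,0.035],0],
  ],
)

```text
clock: 8.95
position: [0.4385, -0.2376, 0.1387]
tool_rot: [3.141, 0.0, -1.63]
ft_force: [-0.8, -0.6, 0.2]
grip_width: 0.362
```

>>> servo_tool(
  steps=[
    [0.36,[0,0,0.012],0],
    [0.36,[0,0,0.023],0],
    [0.36,[0,0,0.023],0],
    [0.36,[0,0,0.023],0],
  ],
)

```text
clock: 9.35
position: [0.4385, -0.2378, 0.1154]
tool_rot: [3.141, 0.0, -1.63]
ft_force: [0.7, 0.5, 0.1]
grip_width: 0.363
```

>>> servo_tool(
  steps=[
    [0.0,[0,0,0],0],
    [0,[0,0,0],0],
    [0,[0,0,0],0],
    [0,[0,0,0],0],
  ],
  newtons=40,
)

```text
clock: 9.75
position: [0.4378, -0.2379, 0.1158]
tool_rot: [3.14, -0.001, -1.63]
ft_force: [-10.8, -0.3, 8.5]
grip_width: 0.131
```

```bash
python3 -c "
from h import *
to(.437,-.237,.112,-1.63)"
```

```text
t 9.75 pos [ 0.4378 -0.2379  0.1158] yaw -1.63 q [-0.65  0.14  1.85 -0.    1.15  2.55] F [-10.8  -0.3   8.5] T [-0.02  1.69  0.38] g 0.131
 shift [-0.0008  0.0009  0.0038] turn 0.0
```

>>> servo_tool(
  steps=[
    [0,[0,0.001,0],0],
    [0,[0,0.001,0],0],
    [0,[0,0.001,-0.02],0],
    [0,[0,0.001,-0.045],0],
    [0,[0,0.001,-0.08],0],
    [0,[0,0.001,-0.12],0],
    [0,[0,0.001,-0.135],0],
    [0,[0,0.001,-0.135],0],
  ],
  newtons=80,
)

```text
clock: 10.55
position: [0.4379, -0.238, 0.2524]
tool_rot: [-3.138, -0.002, -1.63]
ft_force: [-0.3, 0.1, -5.8]
grip_width: 0.115
```

```bash
python3 -c "
from h import *
to(.437,-.237,.112,-1.63)"
```

```text
t 10.55 pos [ 0.4379 -0.238   0.2524] yaw -1.63 q [-0.65  0.01  1.69  0.    1.43  2.55] F [-0.3  0.1 -5.8] T [0.02 0.03 0.01] g 0.115
 shift [-0.0012  0.0014  0.1404] turn -0.0
```

Lifted: Fz is -5.8 N and the moment is about 0, so it is held near its centre of mass. I'll carry it over.

>>> servo_tool(
  steps=[
    [0,[-0.018,0,0],-0.124],
    [0,[-0.037,-0.001,0],-0.247],
    [0,[-0.055,-0.001,0],-0.371],
    [0,[-0.074,-0.002,0],-0.494],
    [0,[-0.092,-0.002,0],-0.618],
    [0,[-0.11,-0.003,0],-0.741],
    [0,[-0.129,-0.003,0],-0.865],
  ],
)

```text
clock: 11.25
position: [0.4477, -0.1082, 0.2485]
tool_rot: [3.141, 0.002, -0.76]
ft_force: [0.5, -0.7, -4.0]
grip_width: 0.123
```

>>> servo_tool(
  steps=[
    [0,[-0.012,-0.014,0],-0.124],
    [0,[-0.023,-0.029,0],-0.247],
    [0,[-0.035,-0.043,0],-0.371],
    [0,[-0.047,-0.057,0],-0.494],
    [0,[-0.059,-0.072,0],-0.618],
    [0,[-0.07,-0.086,0],-0.741],
    [0,[-0.082,-0.1,0],-0.865],
  ],
)

```text
clock: 11.95
position: [0.4578, 0.0206, 0.2485]
tool_rot: [-3.141, 0.002, 0.105]
ft_force: [1.1, -0.7, -3.7]
grip_width: 0.121
```

>>> servo_tool(
  steps=[
    [0,[0.003,-0.018,0],-0.124],
    [0,[0.007,-0.036,0],-0.247],
    [0,[0.01,-0.055,0],-0.371],
    [0,[0.013,-0.073,0],-0.494],
    [0,[0.017,-0.091,0],-0.618],
    [0,[0.02,-0.109,0],-0.741],
    [0,[0.0235,-0.127,0],-0.86],
    [0,[0.0235,-0.127,0.04],-0.86],
  ],
)

```text
clock: 12.75
position: [0.4703, 0.1504, 0.2121]
tool_rot: [3.138, -0.004, 0.966]
ft_force: [1.7, 0.7, -5.9]
grip_width: 0.115
```

```bash
python3 -c "
from h import *
to(.469,.1495,.1,.96)
cv2.imwrite('pics/s4.png',crop(robot.grab_frame('scene'),220,180,140,110,5,20))"
```

```text
t 12.75 pos [0.4703 0.1504 0.2121] yaw 0.966 q [0.15 0.03 1.76 0.   1.35 0.76] F [ 1.7  0.7 -5.9] T [-0.07 -0.01 -0.02] g 0.115
 shift [-0.002  -0.0009  0.1121] turn 0.006
```

View pics/s4.png

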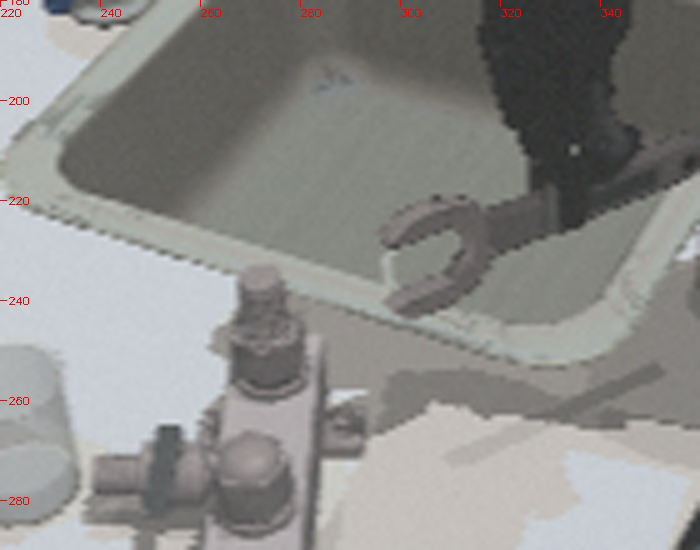

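```bash
python3 -c "
from h import *
for u,v in [(262,238),(300,246),(326,253),(345,245)]: print(px2w('scene',u,v,0).round(3))
t=np.array([np.cos(.966+np.pi),np.sin(.966+np.pi)])
G=np.array([.4695,.15]);J=G-.08*t
for nm,P in [('J',J),('end',J-.021*t),('tail',J+.175*t),('n35',J+.035*np.array([t[1],-t[0]])),('-n35',J-.035*np.array([t[1],-t[0]]))]: print(nm,P.round(3))"
```

```text
[0.703 0.151 0.   ]
[0.582 0.136 0.   ]
[0.499 0.131 0.   ]
[ 0.461  0.078 -0.   ]
J [0.515 0.216]
end [0.527 0.233]
tail [0.415 0.072]
n35 [0.486 0.236]
-n35 [0.544 0.196]
```

The picture shows the spanner held level, with its jaw at (300,228) toward the manifold. I'll set it down on edge.

>>> servo_tool(
  steps=[
    [0,[0,0,0.05],0],
    [0,[0,0,0.08],0],
    [0,[0,0,0.1],0],
    [0,[0,0,0.105],0],
    [0,[0,0,0.108],0],
    [0,[0,0,0.108],0],
  ],
)

```text
clock: 13.4
position: [0.4692, 0.1485, 0.1028]
tool_rot: [3.141, -0.0, 0.959]
ft_force: [-0.2, -0.1, -4.5]
grip_width: 0.117
```

```bash
python3 -c "
from h import *
to(.469,.1495,.1,.966)"
```

```text
t 13.4 pos [0.4692 0.1485 0.1028] yaw 0.959 q [ 0.15  0.14  1.88 -0.    1.12  0.76] F [-0.2 -0.1 -4.5] T [-0.03  0.06  0.04] g 0.117
 shift [ 0.0008 -0.0007  0.0028] turn -0.007
```

>>> servo_tool(
  steps=[
    [0,[0,0,0.003],0],
    [0,[0,0,0.005],0],
    [0,[0,0,0.005],0],
    [0.3,[0,0,0.005],0],
    [0.3,[0,0,0.01],0],
    [0.3,[0,-0.004,0.014],0],
    [0.3,[0,-0.008,0.014],0],
    [0.3,[0,-0.012,0.014],0],
  ],
  newtons=20,
)

```text
clock: 14.2
position: [0.4588, 0.1556, 0.0882]
tool_rot: [-3.142, 0.0, 0.96]
ft_force: [0.3, 0.7, 0.0]
grip_width: 0.298
```

>>> servo_tool(
  steps=[
    [0.45,[0,-0.01,0],0],
    [0.6,[0,-0.018,0],0],
    [0.8,[0,-0.028,0],0],
    [1,[0,-0.038,0],0],
    [1,[0,-0.044,0],0],
    [1,[0,-0.044,0],0],
    [1,[0,-0.044,0],0],
  ],
)

```text
clock: 14.9
position: [0.4231, 0.1808, 0.0884]
tool_rot: [3.141, -0.0, 0.96]
ft_force: [-1.2, 1.0, 0.4]
grip_width: 0.999
```

```bash
python3 -c "
from h import *
to(.469,.1495,.1,.966)
cv2.imwrite('pics/s5.png',crop(robot.grab_frame('scene'),260,210,130,100,6,10))"
```

```text
t 14.9 pos [0.4231 0.1808 0.0884] yaw 0.96 q [ 0.24  0.1   1.96 -0.    1.08  0.85] F [-1.2  1.   0.4] T [-0.01 -0.03  0.  ] g 0.999
 shift [ 0.0007  0.0555 -0.0116] turn -0.006
```

View pics/s5.png

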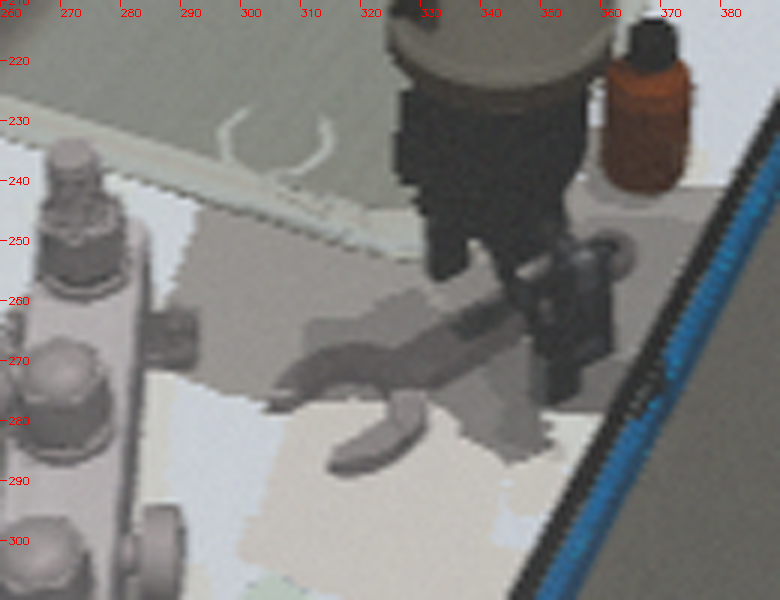

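The spanner lies flat, with its mouth tips at about (305,278) and (315,287.5) and its tail end at about (363.5,250).

```bash
python3 -c "
from h import *
a=px2w('scene',305,278,.009)[:2];b=px2w('scene',315,287.5,.009)[:2];t=px2w('scene',363.5,250,.009)[:2]
m=(a+b)/2; d=t-m; L=np.hypot(*d); d/=L
print(a.round(3),b.round(3),t.round(3),'L',L,'dir',np.arctan2(d[1],d[0]), 'yaw',np.arctan2(d[1],d[0])+np.pi)
# anchor by middle
c=(m+t)/2; J=c-d*.077; print('J',J.round(4))
for s in (.09,.1,.11): print(s,(J+d*s).round(4))
s=J+.1*d; to(s[0],s[1],.083,np.arctan2(d[1],d[0])+np.pi)
"
```

```text
[0.506 0.249] [0.467 0.269] [0.401 0.084] L 0.19448307379061386 dir -2.0266658156376924 yaw 1.1149268379521007
J [0.4775 0.2408]
0.09 [0.4379 0.16  ]
0.1 [0.4335 0.151 ]
0.11 [0.4291 0.142 ]
t 14.95 pos [0.4233 0.1807 0.0883] yaw 0.96 q [ 0.24  0.1   1.96 -0.    1.08  0.85] F [1.  0.2 0.6] T [-0.03  0.01 -0.03] g 0.999
 shift [-0.0184  0.0254  0.0053] turn -0.155
```

>>> servo_tool(
  steps=[
    [1,[-0.009,0.013,0],-0.08],
    [1,[-0.018,0.025,0],-0.155],
    [1,[-0.018,0.025,0],-0.155],
    [1,[-0.018,0.025,0.013],-0.155],
    [1,[-0.018,0.025,0.013],-0.155],
  ],
)

```text
clock: 15.45
position: [0.4324, 0.1517, 0.0735]
tool_rot: [-3.14, 0.001, 1.113]
ft_force: [0.3, -0.0, -0.4]
grip_width: 0.999
```

>>> servo_tool(
  steps=[
    [0,[0,0,0],0],
    [0,[0,0,0],0],
    [0,[0,0,0],0],
    [0,[0,0,0],0],
    [0,[0,0,0],0],
    [0,[0,0,0],0],
  ],
  newtons=40,
)

```text
clock: 16.05
position: [0.4335, 0.1517, 0.0757]
tool_rot: [3.141, -0.0, 1.115]
ft_force: [-1.3, 0.2, 6.7]
grip_width: 0.264
```

```bash
python3 -c "
from h import *
to(.4335,.151,.075,1.115)"
```

```text
t 16.05 pos [0.4335 0.1517 0.0757] yaw 1.115 q [ 0.17  0.11  1.98 -0.    1.05  0.62] F [-1.3  0.2  6.7] T [ 0.01  0.17 -0.15] g 0.264
 shift [-0.0006  0.0003  0.0007] turn -0.0
```

Regripped at 24 mm. I'll lift it and move it to the insertion standoff.

>>> servo_tool(
  steps=[
    [0,[0,0,0],0],
    [0,[0,0,-0.01],0],
    [0,[0,0,-0.04],0],
    [0,[0,0,-0.08],0],
    [0,[0,0,-0.12],0],
    [0,[0,0,-0.15],0],
    [0,[0.005,0.02,-0.174],-0.07],
    [0,[0.009,0.04,-0.174],-0.15],
  ],
  newtons=100,
)

```text
clock: 16.85
position: [0.4741, 0.1422, 0.2534]
tool_rot: [3.137, -0.002, 1.268]
ft_force: [-0.3, 0.4, -4.8]
grip_width: 0.246
```

```bash
python3 -c "
from h import *
to(.6433,.0998,.25,1.873)"
```

```text
t 16.85 pos [0.4741 0.1422 0.2534] yaw 1.268 q [ 0.14  0.    1.7  -0.    1.43  0.44] F [-0.3  0.4 -4.8] T [-0.06  0.04 -0.02] g 0.246
 shift [0.0099 0.1741 0.0043] turn -0.605
```

>>> servo_tool(
  steps=[
    [0,[0.002,0.03,0.001],-0.12],
    [0,[0.004,0.06,0.002],-0.24],
    [0,[0.006,0.095,0.003],-0.36],
    [0,[0.008,0.13,0.004],-0.48],
    [0,[0.01,0.16,0.004],-0.605],
    [0,[0.01,0.174,0.004],-0.605],
    [0,[0.01,0.174,0.04],-0.605],
    [0,[0.01,0.174,0.07],-0.605],
  ],
)

```text
clock: 17.65
position: [0.6421, 0.0989, 0.1782]
tool_rot: [-3.141, 0.0, 1.869]
ft_force: [0.7, -0.3, -5.4]
grip_width: 0.243
```

```bash
python3 -c "
from h import *
to(.6433,.0998,.1535,1.873)
cv2.imwrite('pics/s6.png',crop(robot.grab_frame('scene'),240,180,120,90,6,10))"
```

```text
t 17.65 pos [0.6421 0.0989 0.1782] yaw 1.869 q [ 0.03  0.37  1.42 -0.    1.35 -0.26] F [ 0.7 -0.3 -5.4] T [-0.06  0.04 -0.03] g 0.243
 shift [0.0005 0.0014 0.0247] turn -0.004
```

View pics/s6.png

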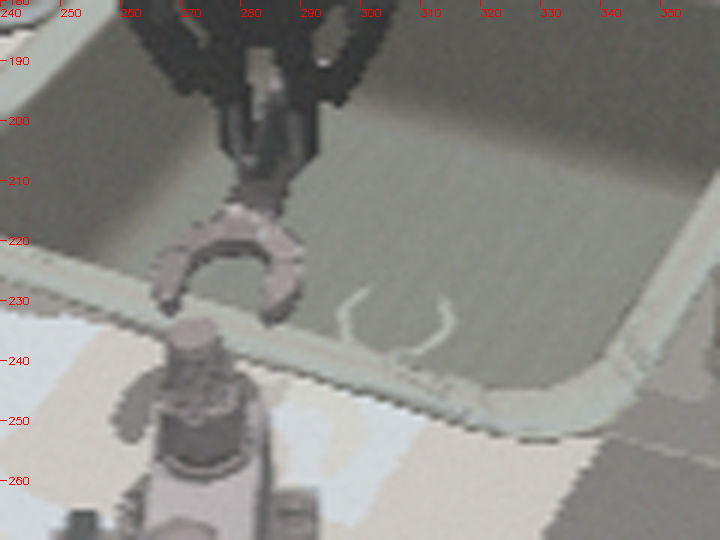

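The picture shows the spanner level, its mouth tips at about (267.5,231) and (284.5,233) and aimed at the nut. I'll check the jaw's reach from these.

```bash
python3 -c "
from h import *
T=np.array([.6421,.0989]);t=np.array([np.cos(1.869+np.pi),np.sin(1.869+np.pi)]);n=np.array([-t[1],t[0]])
for s in (.095,.1,.105):
  J=T-s*t
  print(s,[w2px('scene',[*(J-.021*t+k*n),.1085]).round(1) for k in (-.027,.027)])
m=px2w('scene',276,233,.1085)[:2]; print('s from pix',(T-m)@t-.021, 'lat',(m-T)@n)
"
```

```text
0.095 [array([286.2, 232.2]), array([266.8, 230.7])]
0.1 [array([285.9, 233.5]), array([266.3, 231.9])]
0.105 [array([285.5, 234.7]), array([265.9, 233.1])]
s from pix 0.10130139715374352 lat -9.917581651007629e-05
```

>>> servo_tool(
  steps=[
    [0,[0,0.0013,0.015],-0.003],
    [0,[0,0.0013,0.025],-0.003],
    [0,[0,0.0013,0.025],-0.003],
    [0,[0,0.0013,0.025],-0.003],
  ],
)

```text
clock: 18.1
position: [0.6436, 0.0996, 0.1553]
tool_rot: [3.141, 0.0, 1.873]
ft_force: [0.4, -0.2, -4.1]
grip_width: 0.243
```

```bash
cat >> h.py <<'E'
def lat():
    o=robot.get_obs(); print("lateral", o["position"][:2]@[.9553,.2957]-.6439)
E
python3 -c "
from h import *
to(.627,.1523,.1535,1.873); lat()"
```

```text
t 18.1 pos [0.6436 0.0996 0.1553] yaw 1.873 q [ 0.04  0.39  1.44 -0.    1.31 -0.27] F [ 0.4 -0.2 -4.1] T [-0.12 -0.06  0.03] g 0.243
 shift [ 0.0552 -0.0001  0.0018] turn -0.0
lateral 0.00034318382295472905
```

>>> servo_tool(
  steps=[
    [0,[0.01,-0.0003,0.002],0],
    [0,[0.015,-0.0003,0.002],0],
    [0,[0.02,-0.0003,0.002],0],
    [0,[0.025,-0.0003,0.002],0],
    [0,[0.029,-0.0003,0.002],0],
    [0,[0.033,-0.0003,0.002],0],
  ],
)

```text
clock: 18.7
position: [0.6331, 0.1314, 0.1523]
tool_rot: [-3.142, 0.0, 1.873]
ft_force: [0.8, 0.4, -4.8]
grip_width: 0.245
```

```bash
python3 -c "
from h import *
to(.627,.1523,.1535,1.873); lat()"
```

```text
t 18.7 pos [0.6331 0.1314 0.1523] yaw 1.873 q [ 0.09  0.38  1.46 -0.    1.3  -0.22] F [ 0.8  0.4 -4.8] T [-0.14 -0.05 -0.03] g 0.245
 shift [ 0.0218  0.0004 -0.0012] turn -0.0
lateral -0.0002972754415657697
```

>>> servo_tool(
  steps=[
    [0,[0.004,0.0002,-0.0005],0],
    [0,[0.008,0.0002,-0.0005],0],
    [0,[0.012,0.0002,-0.0005],0],
    [0,[0.015,0.0002,-0.0005],0],
    [0,[0.018,0.0002,-0.0005],0],
    [0,[0.02,0.0002,-0.0005],0],
    [0,[0.021,0.0002,-0.0005],0],
  ],
)

```text
clock: 19.4
position: [0.6274, 0.1501, 0.1528]
tool_rot: [-3.141, 0.002, 1.873]
ft_force: [1.5, -12.9, -4.6]
grip_width: 0.243
```

```bash
python3 -c "
from h import *
to(.627,.1523,.1535,1.873); lat()"
```

```text
t 19.4 pos [0.6274 0.1501 0.1528] yaw 1.873 q [ 0.12  0.38  1.46 -0.    1.3  -0.18] F [  1.5 -12.9  -4.6] T [-2.41 -0.34  0.43] g 0.243
 shift [ 0.0022  0.0003 -0.0007] turn -0.0
lateral -0.0001972726993214602
```

The jaw is on the nut, 2 mm short of centred with 13 N axial contact. I'll start turning and watch for the bite.

>>> servo_tool(
  steps=[
    [0,[-0.001,-0.001,0],0.01],
    [0,[-0.001,-0.002,0],0.02],
    [0,[-0.001,-0.002,0],0.02],
  ],
)

```text
clock: 19.7
position: [0.6255, 0.1495, 0.1528]
tool_rot: [3.141, 0.0, 1.852]
ft_force: [1.2, -3.7, -4.5]
grip_width: 0.241
```

```bash
cat >> h.py <<'E'
def turn():
    o=robot.get_obs(); A=np.array([.5974,.2478]); r=o["position"][:2]-A
    ph=np.arctan2(r[1],r[0]); tn=np.array([np.sin(ph),-np.cos(ph)]); F=o["ft_force"][:2]
    print("t",round(o["clock"],2),"R",np.hypot(*r).round(4),"ang",round(ph+np.pi,3),"yaw",round(o["tool_rot"][2],3),"Ftan",round(F@tn,1),"Frad",round(F@r/np.hypot(*r),1),"z",o["position"][2].round(4),"Tz",o["wrist_torque"][2].round(2),"nutM",round(np.cross(r,F)+o["wrist_torque"][2],2),"g",round(o["grip_width"],3),"q6",o["joint_positions"][5].round(2))
E
python3 -W ignore -c "
from h import *
turn()"
```

```text
t 19.7 R 0.1023 ang 1.849 yaw 1.852 Ftan -0.2 Frad 3.9 z 0.1528 Tz 0.61 nutM 0.63 g 0.241 q6 -0.17
```

>>> servo_tool(
  steps=[
    [0,[0,-0.0015,0],0.015],
    [0,[0,-0.0031,0],0.03],
    [0,[0,-0.0031,0],0.03],
  ],
)

```text
clock: 20.0
position: [0.6225, 0.1488, 0.1529]
tool_rot: [3.141, -0.0, 1.822]
ft_force: [1.9, -0.4, -4.2]
grip_width: 0.241
```

```bash
python3 -W ignore -c "
from h import *
turn()"
```

```text
t 20.0 R 0.1021 ang 1.819 yaw 1.822 Ftan -1.7 Frad 0.8 z 0.1529 Tz 0.55 nutM 0.73 g 0.241 q6 -0.14
```

>>> servo_tool(
  steps=[
    [0,[0,-0.0015,0],0.015],
    [0,[0,-0.0031,0],0.03],
    [0,[0,-0.0031,0],0.03],
  ],
)

```text
clock: 20.3
position: [0.6194, 0.1482, 0.1528]
tool_rot: [3.141, -0.0, 1.792]
ft_force: [3.2, 4.4, -5.6]
grip_width: 0.245
```

```bash
python3 -W ignore -c "
from h import *
turn()"
```

```text
t 20.3 R 0.102 ang 1.788 yaw 1.792 Ftan -4.1 Frad -3.6 z 0.1528 Tz 0.59 nutM 1.0 g 0.245 q6 -0.11
```

>>> servo_tool(
  steps=[
    [0,[0,-0.002,0],0.02],
    [0,[0.0001,-0.0041,0],0.04],
    [0,[0.0001,-0.0041,0],0.04],
  ],
)

```text
clock: 20.6
position: [0.6154, 0.1474, 0.1528]
tool_rot: [3.141, -0.0, 1.752]
ft_force: [3.8, 3.3, -5.6]
grip_width: 0.241
```

```bash
python3 -W ignore -c "
from h import *
turn()"
```

```text
t 20.6 R 0.102 ang 1.748 yaw 1.752 Ftan -4.3 Frad -2.5 z 0.1528 Tz 0.53 nutM 0.97 g 0.241 q6 -0.07
```

The bite came at yaw ≈1.79 and the torque levelled off at about 1.0 N m, so the nut is turning. The target is yaw ≈0.74.

>>> servo_tool(
  steps=[
    [0,[0.0005,-0.0102,0],0.1],
    [0,[0.002,-0.0203,0],0.2],
    [0,[0.0046,-0.0301,0],0.3],
    [0,[0.0081,-0.0397,0],0.4],
    [0,[0.0125,-0.0489,0],0.5],
    [0,[0.0125,-0.0489,0],0.5],
  ],
)

```text
clock: 21.2
position: [0.5645, 0.1512, 0.1531]
tool_rot: [3.141, -0.001, 1.249]
ft_force: [5.9, 6.4, -5.3]
grip_width: 0.243
```

```bash
python3 -W ignore -c "
from h import *
turn()"
```

```text
t 21.2 R 0.102 ang 1.243 yaw 1.249 Ftan -3.6 Frad -7.9 z 0.1531 Tz 0.34 nutM 0.7 g 0.243 q6 0.45
```

>>> servo_tool(
  steps=[
    [0,[0.0005,-0.0102,0],0.1],
    [0,[0.002,-0.0203,0],0.2],
    [0,[0.0046,-0.0301,0],0.3],
    [0,[0.0081,-0.0397,0],0.4],
    [0,[0.0125,-0.0489,0],0.5],
    [0,[0.013,-0.0498,0],0.51],
    [0,[0.013,-0.0498,0],0.51],
  ],
)

```text
clock: 21.9
position: [0.5222, 0.1789, 0.1532]
tool_rot: [3.141, -0.002, 0.743]
ft_force: [8.0, 4.4, -5.7]
grip_width: 0.241
```

```bash
python3 -W ignore -c "
from h import *
turn()
f=robot.grab_frame('scene')
t=robot.grab_frame('top')
o=np.zeros((540,800,3),np.uint8); o[:,:480]=crop(f,250,200,80,90,6); o[:300,480:800]=crop(t,220,160,64,60,5)
cv2.imwrite('pics/s7.png',o)"
```

```text
t 21.9 R 0.102 ang 0.741 yaw 0.743 Ftan -2.2 Frad -8.9 z 0.1532 Tz 0.59 nutM 0.81 g 0.241 q6 1.02
```

View pics/s7.png

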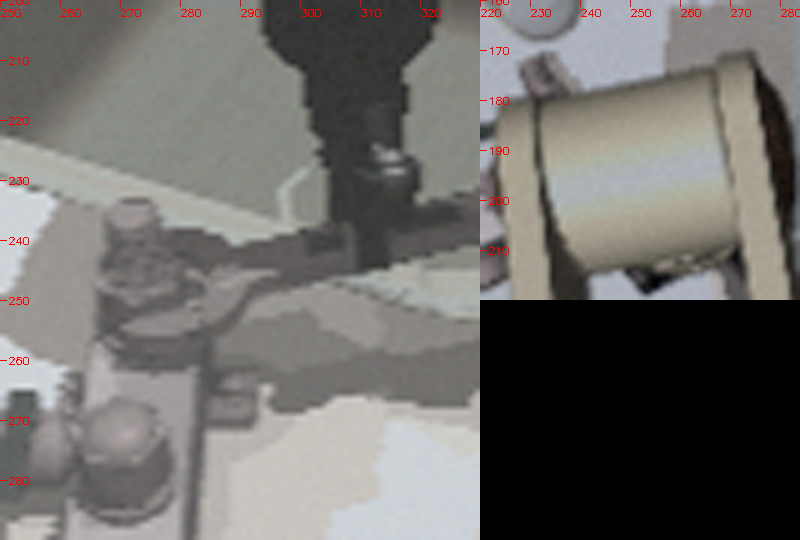

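The spanner is seated on the nut and the handle is at yaw 0.743, so the nut has turned about 1.05 rad since the bite. I'll ease back into the play and withdraw along the handle.

>>> servo_tool(
  steps=[
    [0,[0.0001,0.0035,0],-0.035],
    [0,[0.0003,0.0071,0],-0.07],
    [0,[0.0003,0.0071,0],-0.07],
  ],
)

```text
clock: 22.3
position: [0.5262, 0.1728, 0.1524]
tool_rot: [-3.14, 0.003, 0.814]
ft_force: [-5.7, -3.9, -4.3]
grip_width: 0.238
```

```bash
python3 -W ignore -c "
from h import *
turn()"
```

```text
t 22.3 R 0.1034 ang 0.812 yaw 0.814 Ftan 1.5 Frad 6.7 z 0.1524 Tz 0.41 nutM 0.26 g 0.238 q6 0.94
```

>>> servo_tool(
  steps=[
    [0,[-0.005,0,0],0],
    [0,[-0.01,0,0],0],
    [0,[-0.018,0,0],0],
    [0,[-0.028,0,0],0],
    [0,[-0.04,0,0],0],
    [0,[-0.052,0,0],0],
    [0,[-0.062,0,0],0],
    [0,[-0.062,0,-0.03],0],
  ],
)

```text
clock: 23.1
position: [0.4819, 0.1271, 0.1801]
tool_rot: [-3.138, 0.005, 0.812]
ft_force: [1.2, 0.4, -3.6]
grip_width: 0.243
```

```bash
python3 -W ignore -c "
from h import *
turn();to(.4335,.1517,.09,1.115)"
```

```text
t 23.1 R 0.1671 ang 0.807 yaw 0.812 Ftan -0.6 Frad -1.1 z 0.1801 Tz -0.04 nutM 0.05 g 0.243 q6 0.86
t 23.1 pos [0.4819 0.1271 0.1801] yaw 0.812 q [ 0.1   0.07  1.78 -0.    1.29  0.86] F [ 1.2  0.4 -3.6] T [-0.02  0.02 -0.04] g 0.243
 shift [-0.015  -0.0517  0.0903] turn -0.303
```

>>> servo_tool(
  steps=[
    [0,[-0.008,-0.017,0],-0.1],
    [0,[-0.015,-0.034,0],-0.2],
    [0,[-0.015,-0.052,0],-0.3],
    [0,[-0.015,-0.052,0.04],-0.3],
    [0,[-0.015,-0.052,0.08],-0.3],
    [0,[-0.015,-0.052,0.093],-0.3],
    [0,[-0.015,-0.052,0.1],-0.3],
    [0,[-0.015,-0.052,0.1],-0.3],
  ],
)

```text
clock: 23.9
position: [0.4365, 0.1531, 0.0832]
tool_rot: [3.142, 0.0, 1.112]
ft_force: [0.2, 0.3, -3.6]
grip_width: 0.245
```

```bash
python3 -W ignore -c "
from h import *
to(.4335,.1517,.077,1.115)"
```

```text
t 23.9 pos [0.4365 0.1531 0.0832] yaw 1.112 q [ 0.17  0.11  1.96 -0.    1.07  0.63] F [ 0.2  0.3 -3.6] T [-0.1   0.04  0.02] g 0.245
 shift [-0.0026 -0.0021  0.0062] turn -0.003
```

Lower the last few millimetres, release and go up, then back away from the view.

>>> servo_tool(
  steps=[
    [0,[0,0,0.003],0],
    [0,[0,0,0.006],0],
    [0,[0,0,0.007],0],
    [0.4,[0,0,0.007],0],
    [0.6,[0,0,0.007],0],
    [0.7,[0,0,0.007],0],
    [0.7,[0,0,-0.03],0],
    [0.7,[0,0,-0.08],0],
  ],
  newtons=20,
)

```text
clock: 24.7
position: [0.4352, 0.153, 0.1623]
tool_rot: [-3.138, 0.003, 1.113]
ft_force: [1.9, -0.0, 1.1]
grip_width: 0.699
```

>>> servo_tool(
  steps=[
    [0.7,[0,0,-0.05],0],
    [0.7,[0,0,-0.1],0],
    [0.7,[0,0,-0.14],0],
    [0.7,[0,0.04,-0.14],0],
    [0.7,[0,0.08,-0.14],0],
    [0.7,[0,0.12,-0.14],0],
    [0.7,[-0.05,0.12,-0.14],0],
    [0.7,[-0.1,0.12,-0.14],0],
  ],
)

```text
clock: 25.5
position: [0.5, 0.0094, 0.3011]
tool_rot: [-3.139, 0.001, 1.114]
ft_force: [1.0, -0.6, 1.5]
grip_width: 0.698
```

```bash
python3 -W ignore -c "
from h import *
to(.4335,.1517,.077,1.115)
f=robot.grab_frame('scene');t=robot.grab_frame('top')
o=np.zeros((560,800,3),np.uint8); o[:,:480]=cv2.resize(crop(f,245,210,120,140,4),(480,560)); 
o[:280,480:800]=crop(f,250,225,40,35,8); o[285:535,480:800]=crop(t,200,160,64,50,5)
cv2.imwrite('pics/s8.png',o)"
```

```text
t 25.5 pos [0.5    0.0094 0.3011] yaw 1.114 q [-0.14 -0.    1.61 -0.    1.54  0.32] F [ 1.  -0.6  1.5] T [ 0.01 -0.01  0.05] g 0.698
 shift [ 0.0987 -0.1218  0.2244] turn -0.001
```

View pics/s8.png

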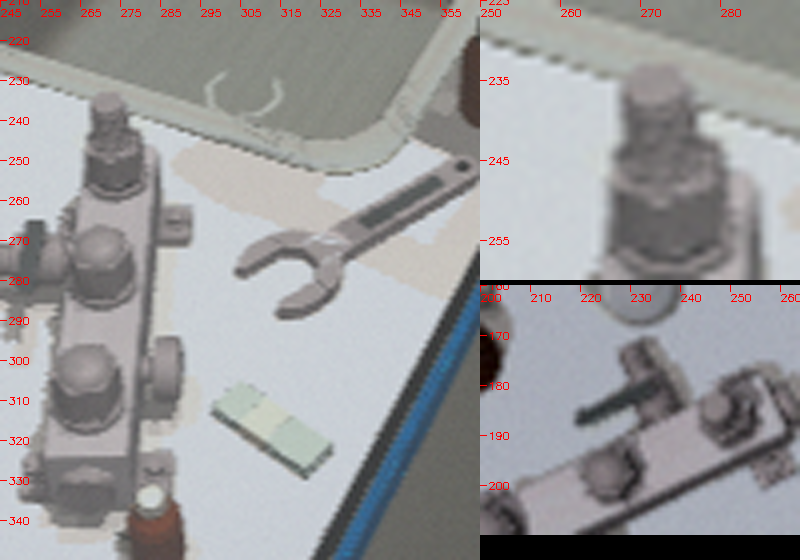

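```bash
python3 -c "
from plant import robot
print(robot.job_done())"
```

```text
the job is handed in; nothing more can be done
None
```

The job is handed in at about 25.6 s on the robot's clock, and no verdict was reported. The nut was run down finger-tight, then tightened one flat with the large spanner, which now lies flat on the worktop.

- **Run-down:** I turned the nut about 1.27 rad clockwise with the bare gripper. The wrist torque then rose from 0.3 to 1.16 N m, which I took as finger-tight.
- **Spanner:** I lifted the large spanner out of the rack, stood it on edge, tipped it flat on the worktop, and took it again across the handle. I then slid it onto the nut along the handle.
- **Tightening:** The jaw took up about 0.08 rad of play and bit at yaw 1.79. The handle then went on to 0.743, about 1.05 rad, or one flat. I then eased off the load and withdrew the spanner.
- **Last picture:** The large spanner lies flat in front of the manifold and clear of it. The slides and the other items in view are where they were, and the gripper was up and clear. The small spanner was not in that picture; nothing touched it that I could tell.

**Limits of the checks:** The final nut angle comes from the handle angle and where the torque came on. It was not measured on the nut, which is too small in the pictures. While turning, the estimated torque at the nut was 0.7–1.0 N m, read with the arm paused; that is a little under the stated 1.1 N m. The jaw stopped about 2 mm short of centred on the nut but was engaged.

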